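# Lock a fresh bayonet filter cartridge into the leaning neck of a coolant filter unit

### The job

Fit the fresh filter cartridge (yellow head) into the leaning neck of the coolant filter unit: find the slots with its two lugs, push it fully home against the spring, twist it clockwise to the stop so that it stays locked, and let go. Leave the used cartridge (black head) and the other loose things standing and lying where they are.

Things in the scene. Friction and masses are not known exactly. Their poses are not given: they have to be found in the camera images.
- fresh: fresh filter cartridge, 250 g, 120 mm tall, upright on its foot at the start. Origin at the foot's centre, z along its axis to the head, x along its grip bar and through its two lugs. White pleated element of radius 25 mm (21 at the very foot, full from z = 8) from z = 0 to 80; yellow round head of radius 40 mm from z = 80 to 88.
- fresh_grip (a point): middle of the fresh cartridge's yellow grip bar, on its axis at z = 104 mm; axes as fresh. The bar stands on the head: 64 mm long (x), 22 wide (y), 32 high (z = 88 to 120). Grip it across its width.
- fresh_lugs (a point): point on the fresh cartridge's axis at the middle height of its lugs, z = 67 mm; axes as fresh. Two steel bayonet lugs, at +x and -x (a half turn fits as well), reach out to radius 33 mm; each is 11 mm wide and 6 high (z = 64 to 70, so 10 mm of gap below the head).
- fresh_head (a point): point on the fresh cartridge's axis at the underside of its head, 80 mm from the foot; axes as fresh
- used: used cartridge: same shape, but black head and brown element, upright on its foot, origin at the foot's centre; its place and the fresh one's are swapped at random. Leave it standing.
- unit: coolant filter unit, fixed on the bench: grey base 250 x 220 mm, 85 high; green housing and dark motor at its back (+x), up to 210 high; at its front the open green neck, 46 mm radius, leaning 29 degrees (0.5 rad) from vertical towards the robot's side. Origin under it on the bench; x to its back, y to the left seen from the robot.
- mouth (a point): centre of the neck's mouth, on the top face of its aluminium collar. z points out of the neck along its axis (up and towards the robot), x up the slope, y level. The collar is 8 mm thick (z = 0 to -8), with a bore of radius 26.5 mm and two opposite slots, 17 mm wide, out to radius 35.5, a red mark outside each. Lugs have 3 mm play on each side in the slots.
- slots (a point): same point and axes as mouth, NOT the slots' direction: the collar is clamped at an angle that no reading gives. The line of the slots lies 0.1 to 0.8 rad anticlockwise of x, looking into the neck. Find it by turning the cartridge with its lugs lightly pressed on the collar (head's underside then 16 mm above the collar) until they drop in, or by eye.
- spring (a point): point on the neck's axis 70 mm below the mouth, top of the relaxed spring plate; axes as mouth. The foot meets it when the head is 10 mm from the collar; it pushes back 4 N, rising to 8 N when the head touches the collar. When let go, it lifts a locked cartridge 2 mm, until the lugs press on the flange, and an unlocked one about 10 mm.
- lock (a joint): turn of the brass locking ring under the collar, carried round by the lugs: 0 = open, in line with the slots; 0.8 rad = locked, hard stop. Turn the cartridge clockwise looking into the neck, about 0.9 rad (some 0.1 is play), with its head pushed down on the collar; takes 0.2 to 0.4 N m. A yellow pointer outside the neck turns with it.
- oil: white oil bottle with red cap, 60 mm across, 170 high, standing; origin under its middle
- spanner: steel spanner lying flat on the bench
- coupling: steel coupling ring, 64 mm across, 40 high, on the bench; origin under its middle
- cup: blue plastic cup, 76 mm across, 80 high, standing; origin under its middle
- driver: screwdriver with orange handle, lying on the bench, handle towards its -x
Not all that is in view belongs to the job. There is more than one size of the fresh; the job needs the smallest. Several things look just like the used: the one meant starts farthest to the robot's left.

How it is judged (in metres and radians):
On the way, in this order (a step that is already met when the one before it is completed fails the run):
1. the fresh cartridge's lugs are through the slots and it is pushed home, not yet locked (z of fresh_head in the frame of mouth below 0.008 m and distance between fresh_head and mouth below 0.012 m and value of joint lock below 0.5 rad), for 0.05 s.
2. twisted to the stop (value of joint lock above 0.7 rad), for 0.1 s.
At the end, for the whole second after the job is handed in: Locking ring turned at least 0.70 of 0.80 rad; the fresh cartridge's head within 5 mm of the collar, its underside's centre within 7 mm of the mouth's, axes within 0.08 rad, at rest and released; the used cartridge upright within 30 mm of its start (value of joint lock above 0.7 rad and z of fresh_head in the frame of mouth below 0.005 m and distance between fresh_head and mouth below 0.007 m and angle between the z axis of fresh and the z axis of mouth, either way round below 0.08 rad and linear speed of fresh below 0.02 m/s and distance of used from where it was at the start of the episode below 0.03 m and angle between used's own z axis and vertical below 0.15 rad); the robot touches nothing.
It fails at once if the used cartridge is knocked over or pushed more than 30 mm (distance of used from where it was at the start of the episode above 0.03 m or angle between used's own z axis and vertical above 0.3 rad).
It fails at once if another loose thing is pushed more than 40 mm or the bottle or the cup is knocked over (distance of any of oil, spanner, coupling, cup, driver from where it was at the start of the episode above 0.04 m or angle between any of oil, cup's own z axis and vertical above 0.4 rad).
It also fails if it takes over 58 s, if anything falls off the work surface, if the arm or the gripper's body presses on something with over 40 N, if the wrist force passes 120 N, or if a joint passes its speed limit or range.

### The arm

A 6-joint arm with a two-finger parallel gripper is mounted at the origin on the work surface. World frame = base frame: x ahead of the robot, y to its left, z up, the work surface at z = 0. Lengths are in mm, angles in rad, forces in N, time in s.
With the tool pointing down it reaches from about 350 to 875 mm from the base axis. Payload 4.2 kg.
Tool frame: the origin (TCP) lies on the mounting face of the last link; the fingertips stand 173 mm ahead of it and the grasp point (between the pads) lies grip_point_offset ahead of it (grip_point_offset is the distance from the TCP to the grasp point, in mm); z points along the fingers, y is the line along which they close (so a half turn about z gives the same grasp; the last joint's range is limited). The gripper opens to 85 mm and grips with 20 to 120 N. Pads are 22 mm wide; open, the fingers measure 114 mm over their backs; the gripper's body (76 mm by 85 mm) begins 54 mm behind the grasp point. The pads swing forward as they close: fully open they stand 13 mm farther back than shut.
Start: joints at [-0.964, 0.385, 0.008, 0, -1.194, -0.259], TCP at [213.034, -587.551, 404.712] pointing down, gripper open.
Joint ranges: [-3.14, 3.14], [-1.21, 2.06], [-1.07, 1.41], [-3.16, 2.05], [-2.99, -0.16], [-3.1, 3.1]. Speed limits (rad/s): [2.79, 2.79, 3.14, 3.14, 3.14, 3.14].

### API

Orientations are given as a unit quaternion [x, y, z, w].
In Python, from bench import read_state, get_image, job_done, recognise, place_of, grip_point_offset gives the robot as it stands. The module is installed in compiled form; this text tells all that it offers.
- The arm moves only by the tool carry_out, never from a script. Its arguments are lists of equal length, an entry for each row: "slide": the shift along the tool's x, y, z in m, a list of three; "roll": the turn about the tool's z in degrees; "claw": the finger opening in m, from 0 to 0.0854. A call has 1 to 8 rows; each row is the pose to reach, as a shift and turn from the pose commanded when the call began, along the tool's axes at that moment; what a row does not reach only later rows make up. A row lasts 1/8 s, in which the tool goes at most 62.5 mm and 10.7 degrees, less where a joint would pass 70% of its speed; a pose out of reach is approached as far as the arm can. A call with a gripper value outside its range is refused whole. The fingers move at their own pace and stop on an object; the grip force is fixed at half the most. Time passes only in rows, so rows that repeat a pose let the fingers close. It gives the time, the measured TCP pose, the force, the opening and the grip force at its end, in the units of the state.
- read_state(): the state, without advancing time (a new reading comes with each control period).
- get_image(name): name is "side" or "top" or "wrist"; returns a dict with "img" (400x640x3 uint8, red, green, blue), "z_map" (400x640 float32, mm along the optical axis (not along the pixel's ray), 0 where there is no reading), "mtx" (3x3 intrinsics, pixels), "world_from_camera" (4x4, takes a point from camera to world coordinates); the wrist camera has in their place "T_tool_cam" (4x4, takes a point from camera to tool coordinates, whose origin is the TCP and whose axes are the flange's). Camera axes: x right, y up, looking along -z (the intrinsics and any distortion apply to the point x, -y, -z); pixel columns grow to the right and rows downward; lengths in mm; the calibration is good to about 2 mm. A picture is of the moment at which its call begins: read the wrist's pose just before it.
- job_done(): hands the job in; it is judged then, once.
Trained networks look in a picture, given as the dict that the camera call returned (one of the last four; its "shot" number tells which), for a name from the list of things; names that differ only in an ending like _2 or _b are one class to them, and where a whole thing is asked for, a point or a joint stands for the part that bears it (a point fixed in the world has none). Each returns a list of dicts, best first, with "conf" (0 to 1); they miss things now and then, are a little off and sometimes report something else, mostly with a low value. They report only what shows in the picture. A call takes as long as a camera call. They do not tell look-alikes from the thing itself.
- recognise(picture, thing): "at" ([column, row] in pixels, amid what is visible of it).
- place_of(picture, thing): "at" ([column, row] in pixels: a listed point, or the origin of a listed thing).
The state is a dict: "clock": time; "joints": joint angles; "joint_vel": joint speeds; "joint_efforts": joint torques, N m; "position": TCP position; "ee_rot": TCP orientation; "contact_force": force on the tool from outside, world axes, zero at the start; "wrist_torque": the same for the moment, N m; "gripper_width": finger opening in mm; "grasp_force": force on a finger pad.
Only numpy, scipy, OpenCV 4.12 (cv2) and the standard library are available. Lean on these libraries where they do the work, as an engineer would, in place of code of your own. Each camera call takes 0.05 s, during which the arm holds its last target. There are 200 camera calls.

## Working session

There is one attempt and no reset: what is moved stays moved. The work goes in short steps, Python scripts to look and compute and a tool call to move; the robot and the scene stay as the last step left them, time stands still between calls to the robot, and variables do not carry over. Pictures are saved under pics/ and viewed, at most 10 in all, crops included, and the job is handed in when it is done.

Besides the shell and the picture viewer there is one more tool, called as name(argument=value, ...) on one line, values as JSON. carry_out: Moves the arm, as the interface text tells. Its arguments: {"type":"object","properties":{"slide":{"type":"array"},"roll":{"type":"array"},"claw":{"type":"array"}},"required":["slide","roll","claw"]}

```bash
mkdir -p pics
cat > h.py <<'E'
import numpy as np, cv2
from scipy.spatial.transform import Rotation as R
from bench import *
def save(p,n): cv2.imwrite('pics/'+n,cv2.cvtColor(p['img'],cv2.COLOR_RGB2BGR))
def T_tool():
    s=read_state();T=np.eye(4);T[:3,:3]=R.from_quat(s['ee_rot']).as_matrix();T[:3,3]=s['position'];return T
def wfc(p,T=None): return np.array(p['world_from_camera']) if 'world_from_camera' in p else T@np.array(p['T_tool_cam'])
def ray(p,px,T=None):
    K=np.array(p['mtx']);W=wfc(p,T);d=np.linalg.inv(K)@[px[0],px[1],1];d=np.array([d[0],-d[1],-d[2]])
    return W[:3,3],W[:3,:3]@d   # scale = depth
def at_depth(p,px,T=None):
    o,d=ray(p,px,T);u,v=int(round(px[0])),int(round(px[1]));z=p['z_map'][max(0,v-2):v+3,max(0,u-2):u+3];z=z[z>0]
    return o+d*np.median(z) if len(z) else None
def at_z(p,px,h,T=None):
    o,d=ray(p,px,T);return o+d*(h-o[2])/d[2]
def cloud(p,T=None):
    K=np.array(p['mtx']);W=wfc(p,T);v,u=np.mgrid[0:400,0:640];z=p['z_map']
    c=np.stack([(u-K[0,2])/K[0,0]*z,-(v-K[1,2])/K[1,1]*z,-z],-1);return c@W[:3,:3].T+W[:3,3]
E
python3 - <<'E'
from h import *
np.set_printoptions(precision=1,suppress=True)
print(read_state(),grip_point_offset)
for n in ['top','side']:
    p=get_image(n);save(p,n+'0.png');print(n,p.keys())
    for t in ['fresh','fresh_grip','used','mouth','unit']:
        for r in place_of(p,t)[:6]: print(t,np.array(r['at']),round(r['conf'],2),at_depth(p,r['at']))
E
```

```text
{'clock': 0.0, 'joints': array([-1. ,  0.4,  0. , -0. , -1.2, -0.3]), 'joint_vel': array([-0., -0., -0., -0., -0., -0.]), 'joint_efforts': array([  0. , -39.2,  18.8,   4.2,  -0. ,  -0. ]), 'position': array([ 213. , -587.4,  403.6]), 'ee_rot': array([-0.2,  1. ,  0. , -0. ]), 'contact_force': array([0.7, 0.7, 0.1]), 'wrist_torque': array([ 0.,  0., -0.]), 'grasp_force': 0.0, 'gripper_width': 85.2868967321535} 154.70000000000002
top dict_keys(['img', 'z_map', 'mtx', 'world_from_camera', 'shot'])
fresh [234.8 232.2] 0.79 [438.7 274.2  88.4]
fresh [259.5 280. ] 0.64 [283.6 190.6 116.9]
fresh [293.9 236. ] 0.64 [412.9  82.7 140.3]
fresh_grip [253.7 274.9] 0.83 [295.7 202.  159.3]
fresh_grip [288.  229.1] 0.74 [431.5  99.2 158.4]
fresh_grip [228.1 229.4] 0.64 [443.  289.9 117. ]
used [440.4 272. ] 0.72 [ 294.6 -364.   111. ]
used [415.5 230.2] 0.67 [ 424.9 -294.5  120.8]
used [230.7 231.8] 0.57 [439.8 286.8  91. ]
mouth [306.4 158.2] 0.75 [673.1  41.9 108.9]
unit [306.9 159.6] 0.73 [669.1  40.4 106.5]
unit [414.1 230.9] 0.27 [ 422.7 -289.9  121.2]
side dict_keys(['img', 'z_map', 'mtx', 'world_from_camera', 'shot'])
fresh [327.3 330.8] 0.85 [261.6 231.4  49.3]
fresh [255.  309.5] 0.84 [434.8 303.9  32.4]
fresh [313.8 269.3] 0.59 [409.4 123.4  50.3]
fresh_grip [324.7 295.3] 0.92 [282.4 222.9 158.4]
fresh_grip [316.  235.9] 0.65 [419.7 107.2 157.3]
fresh_grip [246.5 283.4] 0.62 [456.3 303.9 116.4]
fresh_grip [261.5 185.4] 0.42 [644.8  87.2 173.2]
used [397.  200.3] 0.73 [ 431.6 -276.5   19.7]
mouth [271.3 175.2] 0.97 [690.2  12.4 139.1]
unit [263.7 213.7] 0.76 [628.2 100.6  86.4]
```

View pics/top0.png

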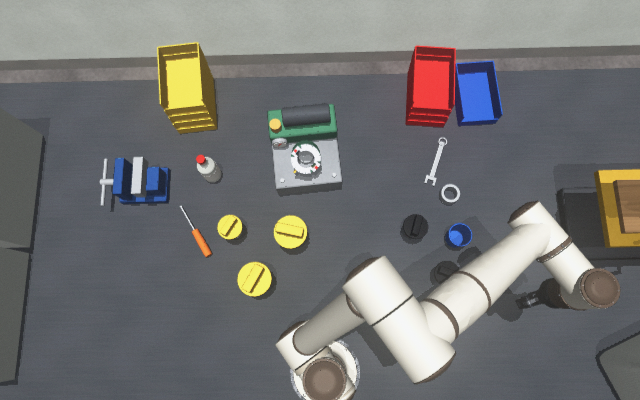

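View pics/side0.png

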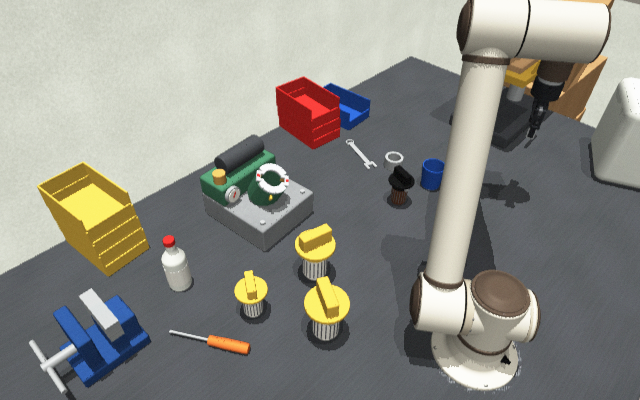

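Candidates for fresh in the top view are yellow heads at (230,228), (291,233) and (255,280). Their grip tops lie at about 117, 158 and 159 mm, so the smallest is (230,228). Black heads are at (415,227) and about (447,272); nothing needs to be done with them. The unit's mouth is at (306,159). Next I check my choice in a crop and measure.

Run:
```python
from h import *
np.set_printoptions(precision=3,suppress=True)
a=[]
for n in ['top','side']:
    p=get_image(n);P=cloud(p);hsv=cv2.cvtColor(p['img'],cv2.COLOR_RGB2HSV)
    m=(hsv[...,0]>20)&(hsv[...,0]<35)&(hsv[...,1]>120)&(p['z_map']>0)&(np.hypot(P[...,0]-443,P[...,1]-290)<60)
    q=P[m&(P[...,2]>110)&(P[...,2]<128)]
    if len(q)>5:
        r=cv2.minAreaRect(q[:,:2].astype(np.float32));_,_,v=np.linalg.svd(q[:,:2]-q[:,:2].mean(0),full_matrices=False)
        print(n,'bar',len(q),q.mean(0),r,'dir',np.degrees(np.arctan2(v[0,1],v[0,0])))
    q=P[m&(P[...,2]>80)&(P[...,2]<95)];print('head',len(q),q.mean(0),q.min(0),q.max(0))
    # collar
    for nm,c in [('c',(680,30))]:
        w=(hsv[...,1]<50)&(hsv[...,2]>150)&(p['z_map']>0)&(np.hypot(P[...,0]-680,P[...,1]-35)<75)&(P[...,2]>105)
        q=P[w];k=q.mean(0)
        for _ in range(5):
            k=q.mean(0);_,_,v=np.linalg.svd(q-k,full_matrices=False);d=(q-k)@v[2];q=q[abs(d)<4]
        nn=v[2]*np.sign(v[2][2]);print('collar',len(q),'n',nn,np.std(d),'expect tilt',np.degrees(np.arccos(nn[2])))
        ex=np.array([0,0,1])-nn*nn[2];ex/=np.linalg.norm(ex);ey=np.cross(nn,ex)
        uv=np.stack([(q-k)@ex,(q-k)@ey],1).astype(np.float32)
        (cc,rr)=cv2.minEnclosingCircle(uv);print('centre',k+cc[0]*ex+cc[1]*ey,rr, 'bbox',uv.min(0),uv.max(0))
    c=p['img'];b=c[125:265,205:345] if n=='top' else c[150:330,180:360]
    a.append(cv2.resize(b,(390,390),interpolation=cv2.INTER_CUBIC))
save({'img':np.hstack(a)},'crop1.png')
```

```text
top bar 154 [456.12  290.996 119.308] ((457.1185302734375, 292.087158203125), (24.801679611206055, 63.83538055419922), 54.83423614501953) dir 146.39643713431613
head 289 [454.104 288.312  88.268] [417.388 252.326  80.196] [495.663 332.917  94.97 ]
collar 220 n [-0.508 -0.04   0.86 ] 1.8409056151915273 expect tilt 30.62781343994268
centre [650.027  40.762 173.984] 47.72104263305664 bbox [-51.845 -41.965] [41.088 49.434]
side bar 223 [452.124 297.324 119.38 ] ((454.8450012207031, 295.36376953125), (22.033567428588867, 64.49716186523438), 57.15711212158203) dir 147.46014998833488
head 531 [451.031 298.325  87.933] [415.894 254.563  80.269] [495.851 335.65   94.238]
collar 394 n [-0.473 -0.048  0.88 ] 1.7182576605851785 expect tilt 28.367532228209043
centre [649.063  45.488 174.801] 48.297061920166016 bbox [-43.756 -51.097] [47.674 44.285]
```

View pics/crop1.png

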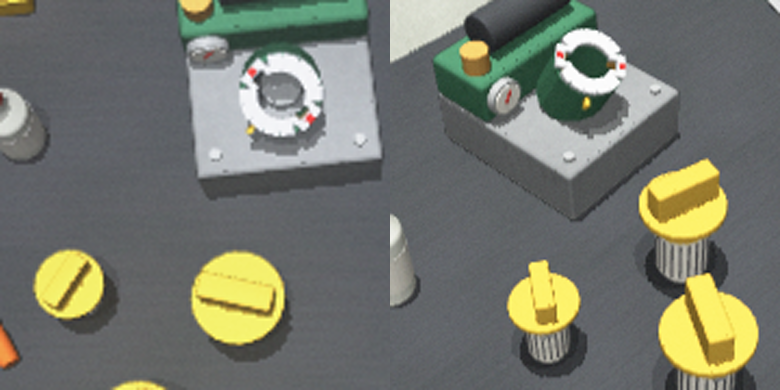

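The crop confirms it: the small yellow one at (230,228) in the top view is the fresh cartridge. The collar's red marks are at about (296,151) and (316,167). Carry_out offers no tilt command, so I also note the pitch geometry.

Run:
```python
from h import *
np.set_printoptions(precision=3,suppress=True)
n=np.array([-.479,-.044,0]);n*=np.sin(.5)/np.linalg.norm(n);n[2]=np.cos(.5)
C=np.array([649.5,43.5,174.5]);ex=np.array([0,0,1])-n*n[2];ex/=np.linalg.norm(ex);ey=np.cross(n,ex)
for nm in ['top','side']:
    p=get_image(nm);P=cloud(p);hsv=cv2.cvtColor(p['img'],cv2.COLOR_RGB2HSV)
    m=((hsv[...,0]<8)|(hsv[...,0]>172))&(hsv[...,1]>130)&(hsv[...,2]>80)&(np.linalg.norm(P-C,axis=2)<70)
    k,l,st,ce=cv2.connectedComponentsWithStats(m.astype(np.uint8))
    for i in range(1,k):
        o,d=ray(p,ce[i]);t=((C-o)@n)/(d@n);X=o+d*t-C
        print(nm,ce[i],st[i,4],'local',X@ex,X@ey,'ang',np.arctan2(X@ey,X@ex))
s=read_state();M=R.from_quat(s['ee_rot']).as_matrix();print(M,s['position'],s['joints'])
# target over fresh, tool axes
d=np.array([456,293.5,s['position'][2]])-s['position'];print('slide to above',M.T@d)
ya=np.degrees(np.arctan2(M[1,1],M[0,1]));print('tool y az',ya,'needed 56.5/-123.5; roll about down z = -(delta)',-(56.5-ya),-(-123.5-ya))
```

```text
top [295.   150.25] 4 local 29.665827996432512 27.696943719421206 ang 0.751088251463887
top [316. 167.] 5 local -30.00827385934152 -31.025708633788597 ang -2.339526062141145
side [258.    174.833] 6 local 28.185694573132785 29.722591759404967 ang 0.8119321291183225
side [286.5 180.5] 4 local -31.989969439973272 -27.376749164983785 ang -2.4337458250454223
[[-0.94  -0.341  0.   ]
 [-0.341  0.94  -0.   ]
 [-0.    -0.    -1.   ]] [ 213.016 -587.55   404.738] [-0.964  0.385  0.008 -0.    -1.194 -0.259]
slide to above [-528.703  745.495   -0.02 ]
tool y az 109.92589754887027 needed 56.5/-123.5; roll about down z = -(delta) 53.42589754887027 233.42589754887027
```

carry_out(slide=[[-0.372, 0.33, 0], [-0.372, 0.33, 0], [-0.372, 0.33, 0], [-0.372, 0.33, 0], [-0.372, 0.33, 0], [-0.372, 0.33, 0], [-0.372, 0.33, 0], [-0.372, 0.33, 0]], roll=[-85, -85, -85, -85, -85, -85, -85, -85], claw=[0.085, 0.085, 0.085, 0.085, 0.085, 0.085, 0.085, 0.085])

```text
clock: 1.8
position: [450.9, -148.5, 405.3]
ee_rot: [0.795, -0.607, 0.001, -0.0]
contact_force: [0.7, -0.3, 0.7]
gripper_width: 85.0
grasp_force: 0.0
```

carry_out(slide=[[-0.426, -0.12, 0], [-0.426, -0.12, 0], [-0.426, -0.12, 0], [-0.426, -0.12, 0], [-0.426, -0.12, 0], [-0.426, -0.12, 0], [-0.426, -0.12, 0], [-0.426, -0.12, 0]], roll=[-41.6, -41.6, -41.6, -41.6, -41.6, -41.6, -41.6, -41.6], claw=[0.085, 0.085, 0.085, 0.085, 0.085, 0.085, 0.085, 0.085])

```text
clock: 2.8
position: [456.3, 295.6, 404.2]
ee_rot: [0.958, -0.286, 0.0, -0.0]
contact_force: [0.4, -0.7, -0.6]
gripper_width: 84.8
grasp_force: 0.0
```

Run:
```python
from h import *
np.set_printoptions(precision=3,suppress=True)
T=T_tool();p=get_image('wrist');save(p,'w1.png');P=cloud(p,T);hsv=cv2.cvtColor(p['img'],cv2.COLOR_RGB2HSV)
m=(hsv[...,0]>20)&(hsv[...,0]<35)&(hsv[...,1]>120)&(p['z_map']>0)&(np.hypot(P[...,0]-456,P[...,1]-293)<60)
for lo,hi in [(112,127),(82,94)]:
    q=P[m&(P[...,2]>lo)&(P[...,2]<hi)]; r=cv2.minAreaRect(q[:,:2].astype(np.float32)) if len(q)>4 else None
    print(lo,len(q),q.mean(0),r,q.min(0),q.max(0))
M=T[:3,:3];print(M,T[:3,3],read_state()['joints'])
for r in place_of(p,'fresh_grip')[:2]: print(r,at_z(p,r['at'],104,T))
c,_=r if False else (None,None)
```

```text
112 2006 [458.901 290.809 120.163] ((457.1082763671875, 291.95166015625), (21.759498596191406, 63.608062744140625), 56.75972366333008) [426.208 266.731 112.365] [488.392 317.007 122.621]
82 3855 [460.457 289.73   88.491] ((457.8517150878906, 291.06683349609375), (79.16561889648438, 76.79354858398438), 57.18061828613281) [417.658 252.362  83.907] [496.637 331.683  93.795]
[[ 0.836 -0.548  0.   ]
 [-0.548 -0.836  0.   ]
 [ 0.    -0.    -1.   ]] [456.311 295.591 404.231] [ 0.872  0.246 -0.195 -0.    -1.13   0.118]
{'at': [582.9, 81.8], 'conf': 0.96} [419.277  76.328 104.   ]
{'at': [319.2, 188.7], 'conf': 0.81} [458.851 293.792 104.   ]
```

carry_out(slide=[[0.0026, 0.0023, 0.06], [0.0026, 0.0023, 0.11], [0.0026, 0.0023, 0.139], [0.0026, 0.0023, 0.139], [0.0026, 0.0023, 0.139], [0.0026, 0.0023, 0.139], [0.0026, 0.0023, 0.139], [0.0026, 0.0023, 0.139]], roll=[0, 0, 0, 0, 0, 0, 0, 0], claw=[0.085, 0.085, 0.085, 0.085, 0.0, 0.0, 0.0, 0.0])

```text
clock: 3.9
position: [457.6, 288.9, 266.7]
ee_rot: [0.958, -0.288, 0.001, -0.001]
contact_force: [0.3, -0.3, 3.6]
gripper_width: 20.8
grasp_force: 60.7
```

carry_out(slide=[[0, 0, 0], [0, 0, 0], [0, 0, -0.05], [0, 0, -0.1], [0, 0, -0.15], [0, 0, -0.15]], roll=[0, 0, 0, 0, 0, 0], claw=[0.0, 0.0, 0.0, 0.0, 0.0, 0.0])

```text
clock: 4.65
position: [457.7, 289.0, 419.6]
ee_rot: [0.958, -0.288, 0.002, -0.004]
contact_force: [0.0, 0.2, -2.4]
gripper_width: 21.2
grasp_force: 60.4
```

carry_out(slide=[[0, 0, -0.06], [0.05, 0.022, -0.1], [0.41, 0.184, -0.1], [0.41, 0.184, -0.1], [0.41, 0.184, -0.1], [0.41, 0.184, -0.1], [0.41, 0.184, -0.1], [0.41, 0.184, -0.1]], roll=[0, 0, 0, 0, 0, 0, 0, 0], claw=[0.0, 0.0, 0.0, 0.0, 0.0, 0.0, 0.0, 0.0])

```text
clock: 5.65
position: [686.2, -72.2, 512.5]
ee_rot: [0.958, -0.288, -0.002, 0.0]
contact_force: [0.8, 0.0, -2.6]
gripper_width: 20.8
grasp_force: 60.4
```

Run:
```python
from h import *
np.set_printoptions(precision=3,suppress=True)
T=T_tool();print(T,read_state()['joints'],read_state()['clock'])
print('tool shift for +x 300', T[:3,:3].T@[300,0,0])
```

```text
[[  0.834  -0.551  -0.005 686.243]
 [ -0.551  -0.834   0.001 -72.228]
 [ -0.004   0.002  -1.    512.528]
 [  0.      0.      0.      1.   ]] [ 0.129  0.461  0.391 -0.001 -1.505  0.858] 5.65
tool shift for +x 300 [ 250.262 -165.431   -1.357]
```

carry_out(slide=[[0.27, -0.165, 0], [0.27, -0.165, 0], [0.27, -0.165, 0], [0.27, -0.165, 0], [0.27, -0.165, 0], [0.27, -0.165, 0]], roll=[0, 0, 0, 0, 0, 0], claw=[0.0, 0.0, 0.0, 0.0, 0.0, 0.0])

```text
clock: 6.4
position: [896.7, -73.0, 474.8]
ee_rot: [0.957, -0.288, 0.019, -0.003]
contact_force: [-0.1, -0.6, -0.0]
gripper_width: 21.0
grasp_force: 61.6
```

Run:
```python
from h import *
np.set_printoptions(precision=3,suppress=True)
T=T_tool();print(T,read_state()['joints'],read_state()['clock'])
```

```text
[[  0.834  -0.551   0.038 896.664]
 [ -0.551  -0.834  -0.006 -73.025]
 [  0.035  -0.016  -0.999 474.784]
 [  0.      0.      0.      1.   ]] [ 0.099  1.04   1.407  0.01  -1.9    0.892] 6.4
```

carry_out(slide=[[0.34, -0.22, 0], [0.34, -0.22, 0], [0.34, -0.22, 0], [0.34, -0.22, 0]], roll=[0, 0, 0, 0], claw=[0.0, 0.0, 0.0, 0.0])

```text
clock: 6.9
position: [928.4, -61.9, 419.4]
ee_rot: [0.957, -0.288, 0.041, -0.007]
contact_force: [0.4, 1.3, -1.6]
gripper_width: 21.1
grasp_force: 61.6
```

Run:
```python
from h import *
np.set_printoptions(precision=3,suppress=True)
T=T_tool();print(T,read_state()['joints'],read_state()['clock'])
```

```text
[[  0.831  -0.55    0.082 928.443]
 [ -0.551  -0.834  -0.01  -61.917]
 [  0.074  -0.036  -0.997 419.366]
 [  0.      0.      0.      1.   ]] [ 0.109  1.105  1.408  0.02  -1.794  0.883] 6.9
```

carry_out(slide=[[-0.03, 0.02, -0.05], [-0.07, 0.047, -0.1], [-0.19, 0.13, -0.22], [-0.19, 0.13, -0.22], [-0.19, 0.13, -0.22], [-0.19, 0.13, -0.22], [-0.19, 0.13, -0.22], [-0.19, 0.13, -0.22]], roll=[0, 0, 0, 0, 0, 0, 0, 0], claw=[0.0, 0.0, 0.0, 0.0, 0.0, 0.0, 0.0, 0.0])

```text
clock: 7.9
position: [683.0, -63.2, 617.1]
ee_rot: [0.957, -0.288, 0.038, -0.006]
contact_force: [0.1, -0.3, -2.2]
gripper_width: 21.0
grasp_force: 61.6
```

Run:
```python
from h import *
np.set_printoptions(precision=3,suppress=True)
T=T_tool();print(T,read_state()['joints'],read_state()['clock'])
```

```text
[[  0.832  -0.55    0.077 683.034]
 [ -0.551  -0.834  -0.01  -63.239]
 [  0.07   -0.034  -0.997 617.125]
 [  0.      0.      0.      1.   ]] [ 0.147  0.441  0.599  0.021 -1.654  0.843] 7.9
```

carry_out(slide=[[0.29, -0.185, -0.575], [0.29, -0.185, -0.575], [0.29, -0.185, -0.575], [0.29, -0.185, -0.575], [0.29, -0.185, -0.575], [0.29, -0.185, -0.575], [0.29, -0.185, -0.575], [0.29, -0.185, -0.575]], roll=[0, 0, 0, 0, 0, 0, 0, 0], claw=[0.0, 0.0, 0.0, 0.0, 0.0, 0.0, 0.0, 0.0])

```text
clock: 8.9
position: [666.4, -46.2, 790.3]
ee_rot: [0.956, -0.287, 0.058, -0.009]
contact_force: [0.2, 0.1, -1.1]
gripper_width: 21.1
grasp_force: 62.2
```

Run:
```python
from h import *
np.set_printoptions(precision=3,suppress=True)
T=T_tool();print(T,read_state()['joints'],read_state()['clock'])
```

```text
[[  0.828  -0.548   0.117 666.397]
 [ -0.551  -0.835  -0.016 -46.182]
 [  0.106  -0.051  -0.993 790.275]
 [  0.      0.      0.      1.   ]] [ 0.179  0.637  1.408  0.046 -2.229  0.838] 8.9
```

```bash
cat > t.py <<'E'
from h import *
import sys
np.set_printoptions(precision=3,suppress=True)
T=T_tool();s=read_state();z=T[:3,2];print(T[:3,3],'z',z,'az',np.degrees(np.arctan2(z[1],z[0])),'tilt',np.arccos(-z[2]),s['joints'],s['clock'])
if len(sys.argv)>3: print('tool',T[:3,:3].T@np.array([float(a) for a in sys.argv[1:4]]))
E
python3 t.py 500 250 400
```

```text
[666.397 -46.182 790.275] z [ 0.117 -0.016 -0.993] az -7.604613974766249 tilt 0.11783518777596586 [ 0.179  0.637  1.408  0.046 -2.229  0.838] 8.9
tool [ 318.676 -503.387 -342.851]
```

carry_out(slide=[[0.32, -0.5, -0.34], [0.32, -0.5, -0.34], [0.32, -0.5, -0.34], [0.32, -0.5, -0.34], [0.32, -0.5, -0.34], [0.32, -0.5, -0.34], [0.32, -0.5, -0.34], [0.32, -0.5, -0.34]], roll=[0, 0, 0, 0, 0, 0, 0, 0], claw=[0.0, 0.0, 0.0, 0.0, 0.0, 0.0, 0.0, 0.0])

```text
clock: 9.9
position: [696.6, 77.4, 765.1]
ee_rot: [0.955, -0.287, 0.074, -0.014]
contact_force: [0.5, -0.1, -1.9]
gripper_width: 21.4
grasp_force: 62.2
```

```bash
python3 t.py 500 250 400
```

```text
[696.585  77.442 765.062] z [ 0.149 -0.016 -0.989] az -6.079143091479167 tilt 0.15057850975803094 [ 0.352  0.683  1.407  0.08  -2.159  0.683] 9.9
tool [ 327.722 -509.473 -324.862]
```

```bash
python3 - <<'E'
from h import *
for n in ['top','side']:
    p=get_image(n);P=cloud(p)[p['z_map']>0]
    q=P[(P[:,2]>250)&(P[:,1]>-300)&(P[:,1]<500)&(P[:,0]>760)]
    print(n,len(q), np.histogram(q[:,0],bins=[760,800,850,900,950,1000,1050,1100,1200,1400,2000]))
E
python3 t.py 565 -20 200
```

```text
top 0 (array([0, 0, 0, 0, 0, 0, 0, 0, 0, 0]), array([ 760,  800,  850,  900,  950, 1000, 1050, 1100, 1200, 1400, 2000]))
side 10931 (array([    0,     0,     0,     0,     0,     0,     0,     0,     0,
       10931]), array([ 760,  800,  850,  900,  950, 1000, 1050, 1100, 1200, 1400, 2000]))
[696.948  77.983 764.463] z [ 0.148 -0.016 -0.989] az -6.125519931559012 tilt 0.14936636972533177 [ 0.353  0.683  1.407  0.079 -2.159  0.684] 10.0
tool [ 503.566 -305.094 -113.857]
```

```bash
python3 t.py 530 280 150
```

```text
[696.948  77.983 764.463] z [ 0.148 -0.016 -0.989] az -6.125519931559012 tilt 0.14936636972533177 [ 0.353  0.683  1.407  0.079 -2.159  0.684] 10.0
tool [ 303.246 -533.21   -74.356]
```

carry_out(slide=[[0.3, -0.53, -0.07], [0.3, -0.53, -0.07], [0.3, -0.53, -0.07], [0.3, -0.53, -0.07], [0.3, -0.53, -0.07], [0.3, -0.53, -0.07], [0.3, -0.53, -0.07], [0.3, -0.53, -0.07]], roll=[0, 0, 0, 0, 0, 0, 0, 0], claw=[0.0, 0.0, 0.0, 0.0, 0.0, 0.0, 0.0, 0.0])

```text
clock: 11.0
position: [776.9, 196.4, 661.7]
ee_rot: [0.954, -0.286, 0.091, -0.022]
contact_force: [0.6, -0.0, -1.7]
gripper_width: 20.5
grasp_force: 62.2
```

```bash
python3 t.py 550 250 120
```

```text
[776.948 196.438 661.716] z [ 0.186 -0.01  -0.982] az -3.089244569938848 tilt 0.18775282536373475 [ 0.462  0.832  1.407  0.101 -1.98   0.573] 11.0
tool [ 332.518 -518.181  -17.897]
```

carry_out(slide=[[0.33, -0.52, -0.01], [0.33, -0.52, -0.01], [0.33, -0.52, -0.01], [0.33, -0.52, -0.01], [0.33, -0.52, -0.01], [0.33, -0.52, -0.01], [0.33, -0.52, -0.01], [0.33, -0.52, -0.01]], roll=[0, 0, 0, 0, 0, 0, 0, 0], claw=[0.0, 0.0, 0.0, 0.0, 0.0, 0.0, 0.0, 0.0])

```text
clock: 12.0
position: [836.9, 267.2, 559.5]
ee_rot: [0.952, -0.285, 0.109, -0.032]
contact_force: [-1.3, -0.5, -2.2]
gripper_width: 20.6
grasp_force: 62.2
```

```bash
python3 t.py 550 180 120
```

```text
[836.909 267.188 559.459] z [ 0.226 -0.001 -0.974] az -0.20044401593772618 tilt 0.22753439988635454 [ 0.507  0.963  1.407  0.114 -1.814  0.52 ] 12.0
tool [ 371.195 -459.853    7.017]
```

carry_out(slide=[[0.37, -0.46, 0.0], [0.37, -0.46, 0.0], [0.37, -0.46, 0.0], [0.37, -0.46, 0.0], [0.37, -0.46, 0.0], [0.37, -0.46, 0.0], [0.37, -0.46, 0.0], [0.37, -0.46, 0.0]], roll=[0, 0, 0, 0, 0, 0, 0, 0], claw=[0.0, 0.0, 0.0, 0.0, 0.0, 0.0, 0.0, 0.0])

```text
clock: 13.0
position: [879.9, 284.4, 486.7]
ee_rot: [0.949, -0.284, 0.127, -0.043]
contact_force: [0.4, -0.0, -3.1]
gripper_width: 20.9
grasp_force: 62.2
```

```bash
python3 t.py 550 180 150
```

```text
[879.879 284.419 486.714] z [ 0.266  0.009 -0.964] az 2.020997458377211 tilt 0.26907062258253467 [ 0.501  1.051  1.407  0.121 -1.685  0.517] 13.0
tool [ 377.196 -463.802    3.203]
```

carry_out(slide=[[0.38, -0.43, -0.1], [0.38, -0.43, -0.1], [0.38, -0.43, -0.1], [0.38, -0.43, -0.1], [0.38, -0.43, -0.1], [0.38, -0.43, -0.1], [0.38, -0.43, -0.1], [0.38, -0.43, -0.1]], roll=[0, 0, 0, 0, 0, 0, 0, 0], claw=[0.0, 0.0, 0.0, 0.0, 0.0, 0.0, 0.0, 0.0])

```text
clock: 14.0
position: [887.6, 280.6, 486.4]
ee_rot: [0.947, -0.282, 0.145, -0.054]
contact_force: [-0.2, -0.7, -2.1]
gripper_width: 20.8
grasp_force: 62.2
```

```bash
python3 t.py 530 130 220
```

```text
[887.639 280.557 486.38 ] z [ 0.306  0.019 -0.952] az 3.6049032583059724 tilt 0.31128714427652915 [ 0.495  1.054  1.407  0.129 -1.639  0.524] 14.0
tool [ 405.457 -424.014  -44.914]
```

carry_out(slide=[[0.4, -0.42, -0.05], [0.4, -0.42, -0.05], [0.4, -0.42, -0.05], [0.4, -0.42, -0.05], [0.4, -0.42, -0.05], [0.4, -0.42, -0.05], [0.4, -0.42, -0.05], [0.4, -0.42, -0.05]], roll=[0, 0, 0, 0, 0, 0, 0, 0], claw=[0.0, 0.0, 0.0, 0.0, 0.0, 0.0, 0.0, 0.0])

```text
clock: 15.0
position: [903.4, 269.2, 475.0]
ee_rot: [0.943, -0.281, 0.164, -0.064]
contact_force: [0.2, 1.5, -1.7]
gripper_width: 20.8
grasp_force: 62.2
```

carry_out(slide=[[0.42, -0.4, -0.05], [0.42, -0.4, -0.05], [0.42, -0.4, -0.05], [0.42, -0.4, -0.05], [0.42, -0.4, -0.05], [0.42, -0.4, -0.05], [0.42, -0.4, -0.05], [0.42, -0.4, -0.05]], roll=[0, 0, 0, 0, 0, 0, 0, 0], claw=[0.0, 0.0, 0.0, 0.0, 0.0, 0.0, 0.0, 0.0])

```text
clock: 16.0
position: [914.6, 247.7, 477.7]
ee_rot: [0.94, -0.279, 0.183, -0.074]
contact_force: [-0.3, 0.6, -2.2]
gripper_width: 21.2
grasp_force: 62.2
```

```bash
python3 t.py 530 80 220
```

```text
[914.636 247.705 477.707] z [ 0.385  0.037 -0.922] az 5.499056215958351 tilt 0.3976370146488568 [ 0.45   1.069  1.407  0.135 -1.534  0.563] 16.0
tool [ 434.244 -383.553    4.427]
```

carry_out(slide=[[0.44, -0.37, -0.02], [0.44, -0.37, -0.02], [0.44, -0.37, -0.02], [0.44, -0.37, -0.02], [0.44, -0.37, -0.02], [0.44, -0.37, -0.02], [0.44, -0.37, -0.02], [0.44, -0.37, -0.02]], roll=[0, 0, 0, 0, 0, 0, 0, 0], claw=[0.0, 0.0, 0.0, 0.0, 0.0, 0.0, 0.0, 0.0])

```text
clock: 17.0
position: [929.0, 215.9, 477.8]
ee_rot: [0.935, -0.278, 0.202, -0.083]
contact_force: [-0.8, -0.1, -2.3]
gripper_width: 20.9
grasp_force: 62.2
```

carry_out(slide=[[0.46, -0.33, 0.0], [0.46, -0.33, 0.0], [0.46, -0.33, 0.0], [0.46, -0.33, 0.0], [0.46, -0.33, 0.0], [0.46, -0.33, 0.0], [0.46, -0.33, 0.0], [0.46, -0.33, 0.0]], roll=[0, 0, 0, 0, 0, 0, 0, 0], claw=[0.0, 0.0, 0.0, 0.0, 0.0, 0.0, 0.0, 0.0])

```text
clock: 18.0
position: [943.2, 172.3, 480.0]
ee_rot: [0.931, -0.276, 0.222, -0.092]
contact_force: [-0.2, 0.2, -2.5]
gripper_width: 21.0
grasp_force: 62.2
```

```bash
python3 t.py 530 0 200
```

```text
[943.195 172.34  479.969] z [ 0.463  0.049 -0.885] az 5.986358636010742 tilt 0.4848029124208579 [ 0.363  1.069  1.407  0.12  -1.438  0.644] 18.0
tool [ 469.429 -309.544   68.698]
```

carry_out(slide=[[0.47, -0.31, 0.07], [0.47, -0.31, 0.07], [0.47, -0.31, 0.07]], roll=[0, 0, 0], claw=[0.0, 0.0, 0.0])

```text
clock: 18.38
position: [957.7, 150.0, 469.7]
ee_rot: [0.926, -0.275, 0.241, -0.099]
contact_force: [0.3, -0.6, -2.3]
gripper_width: 21.1
grasp_force: 62.2
```

```bash
cat > go.py <<'E'
from h import *
np.set_printoptions(precision=3,suppress=True)
n=np.array([-.479,-.044,0]);n*=np.sin(.5)/np.linalg.norm(n);n[2]=np.cos(.5)
C=np.array([649.5,43.5,174.5]);ex=np.array([0,0,1])-n*n[2];ex/=np.linalg.norm(ex);ey=np.cross(n,ex)
def plan(h,theta,off=(-2.1,0,186.7)):
    T=T_tool();M=T[:3,:3];s=read_state()
    z=M[:,2];print('pos',T[:3,3],'tilt err',np.arccos(-z@n),'az',np.degrees(np.arctan2(z[1],z[0])),s['joints'],s['clock'])
    th=np.arctan2(M[:,0]@ey,M[:,0]@ex);cur=T[:3,3]+M@np.array(off)-C
    print('bar angle now',th,'head local',cur@ex,cur@ey,cur@n)
    best=min([(theta-th+k*np.pi) for k in (-2,-1,0,1,2)],key=abs)
    roll=-best; M2=M@R.from_euler('z',roll).as_matrix()
    tgt=C+n*h-M2@np.array(off)
    print('roll',np.degrees(roll),'slide',M.T@(tgt-T[:3,3]),'target TCP',tgt)
if __name__=='__main__':
    import sys; plan(float(sys.argv[1]),float(sys.argv[2]))
E
python3 go.py 120 0.765
```

```text
pos [957.703 149.985 469.698] tilt err 0.027201410924284512 az 5.914935887991138 [ 0.335  1.083  1.406  0.118 -1.381  0.667] 18.375
bar angle now -0.6705771443334149 head local 422.7268933815342 80.24326269394263 -79.41712250305605
roll -82.2525115357477 slide [-279.674  319.107 -211.041] target TCP [500.042  30.135 441.985]
```

carry_out(slide=[[0, 0, -0.06], [0, 0, -0.12], [0, 0, -0.18], [-0.03, 0.035, -0.211], [-0.28, 0.319, -0.211], [-0.28, 0.319, -0.211], [-0.28, 0.319, -0.211], [-0.28, 0.319, -0.211]], roll=[-10, -20, -30, -40, -50, -60, -70, -80], claw=[0.0, 0.0, 0.0, 0.0, 0.0, 0.0, 0.0, 0.0])

```text
clock: 19.38
position: [656.8, 78.7, 531.1]
ee_rot: [0.904, 0.338, 0.253, 0.066]
contact_force: [1.1, 0.2, -1.1]
gripper_width: 20.9
grasp_force: 62.3
```

```bash
python3 go.py 120 0.765
```

```text
pos [656.807  78.665 531.051] tilt err 0.02962470218336562 az 5.958712970561008 [ 0.386  0.287  0.064  0.189 -0.845  1.81 ] 19.375
bar angle now 0.6217440805907631 head local 183.84757186687295 34.294733056551046 121.19743334060826
roll -8.207959572415527 slide [-169.41  -79.46   -4.34] target TCP [499.664  30.023 441.764]
```

carry_out(slide=[[-0.169, -0.079, -0.004], [-0.169, -0.079, -0.004], [-0.169, -0.079, -0.004], [-0.169, -0.079, -0.004], [-0.169, -0.079, -0.004]], roll=[-4, -4, -4, -4, -4], claw=[0.0, 0.0, 0.0, 0.0, 0.0])

```text
clock: 20.0
position: [502.6, 32.0, 443.7]
ee_rot: [0.893, 0.366, 0.252, 0.074]
contact_force: [0.2, 0.0, -0.3]
gripper_width: 21.1
grasp_force: 62.3
```

Run:
```python
from go import *
plan(90,.765)
T=T_tool();M=T[:3,:3]
a=[]
for nm in ['side','top','wrist']:
    p=get_image(nm);P=cloud(p,T);hsv=cv2.cvtColor(p['img'],cv2.COLOR_RGB2HSV)
    L=(P-T[:3,3])@M
    m=(hsv[...,0]>20)&(hsv[...,0]<35)&(hsv[...,1]>110)&(p['z_map']>0)&(np.hypot(L[...,0],L[...,1])<65)&(L[...,2]>130)&(L[...,2]<220)
    q=L[m];print(nm,len(q))
    if len(q)>20:
        h=q[(q[:,2]>172)];print(' head',h.mean(0),h.min(0),h.max(0))
    m2=(hsv[...,1]<60)&(hsv[...,2]>120)&(np.hypot(L[...,0],L[...,1])<32)&(L[...,2]>192)&(L[...,2]<275)&(p['z_map']>0)
    q=L[m2]
    if len(q)>20: print(' element',len(q),q.mean(0),q.min(0),q.max(0))
    if nm!='wrist':
        K=np.array(p['mtx']);W=wfc(p);c=np.linalg.inv(W)@np.r_[C+n*60,1];u=int(K[0,2]+K[0,0]*c[0]/-c[2]);v=int(K[1,2]-K[1,1]*c[1]/-c[2])
        a.append(cv2.resize(p['img'][max(0,v-80):v+80,max(0,u-80):u+80],(400,400),interpolation=cv2.INTER_CUBIC))
save({'img':np.hstack(a)},'crop2.png')
```

```text
pos [502.636  32.001 443.729] tilt err 0.03236296504921657 az 5.994900038185095 [ 0.412  0.047 -0.487  0.299 -0.546  1.721] 20.0
bar angle now 0.6860205595302179 head local 4.097063120579846 1.8869907339475875 120.22752859609778
roll -4.525188607223247 slide [-5.238 -1.751 30.069] target TCP [513.553  31.234 415.183]
side 433
 head [  4.272 -19.637 179.778] [-37.332 -40.64  172.2  ] [ 37.976  37.576 209.02 ]
 element 138 [ 11.446 -17.974 234.039] [-13.615 -28.262 207.71 ] [ 24.082   7.366 263.699]
top 184
 head [ 21.301  12.121 178.25 ] [-34.318 -31.251 172.4  ] [ 38.077  39.959 187.264]
wrist 14522
 head [ 14.254   1.53  178.257] [-22.293 -38.001 172.018] [ 36.71   40.819 184.508]
 element 470 [ 20.115   1.455 245.065] [ 11.794 -19.835 229.002] [ 23.1    22.357 258.667]
```

View pics/crop2.png

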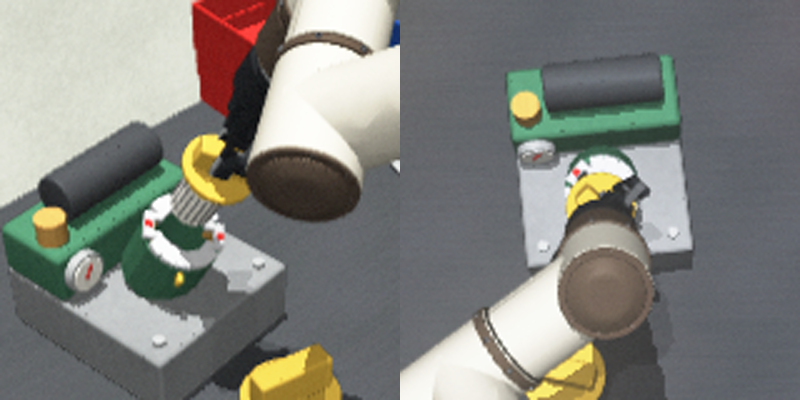

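The side crop shows the cartridge leaning in line above the collar, its foot just over the mouth, and the red marks at crop pixels (150,225) and (221,237). Heights in the hand agree: the head's underside is 186 mm ahead of the TCP.

Run:
```python
from go import *
plan(72-40,.765,(-1,0,226.5))
```

```text
pos [503.98   32.609 443.978] tilt err 0.032622644430454845 az 6.028147683585573 [ 0.412  0.049 -0.484  0.299 -0.547  1.72 ] 20.15
bar angle now 0.6851304352520067 head local 7.596394540154965 3.3967867333378754 80.03209244125557
roll -4.576188971606879 slide [-9.427 -2.964 47.741] target TCP [520.532  30.778 398.158]
```

carry_out(slide=[[-0.009, -0.003, 0.015], [-0.009, -0.003, 0.03], [-0.009, -0.003, 0.03], [-0.009, -0.003, 0.03]], roll=[-4.5, -4.5, -4.5, -4.5], claw=[0.0, 0.0, 0.0, 0.0])

```text
clock: 20.65
position: [511.0, 29.8, 412.1]
ee_rot: [0.878, 0.401, 0.248, 0.083]
contact_force: [-0.2, 0.3, -1.5]
gripper_width: 21.0
grasp_force: 62.1
```

Run:
```python
from go import *
plan(60-40,.765,(-1,0,226.5))
```

```text
pos [510.985  29.784 412.099] tilt err 0.02934841075398566 az 5.924688898502086 [ 0.395  0.089 -0.535  0.333 -0.459  1.77 ] 20.65
bar angle now 0.7636100411869103 head local -2.452515919614529 -0.3304812507558667 48.81556493378542
roll -0.07963877368705166 slide [ 1.283  1.006 28.876] target TCP [526.855  31.575 387.986]
```

carry_out(slide=[[0.0013, 0.001, 0.012], [0.0013, 0.001, 0.024], [0.0013, 0.001, 0.029], [0.0013, 0.001, 0.029]], roll=[0, 0, 0, 0], claw=[0.0, 0.0, 0.0, 0.0])

```text
clock: 21.15
position: [526.4, 31.3, 386.7]
ee_rot: [0.878, 0.401, 0.247, 0.083]
contact_force: [0.7, 0.1, -2.8]
gripper_width: 21.0
grasp_force: 62.2
```

Run:
```python
from go import *
plan(30-40,.765,(-1,0,226.5)); s=read_state();M=T_tool()[:3,:3];print('tool force',M.T@s['contact_force'],'local',[s['contact_force']@a for a in (ex,ey,n)])
```

```text
pos [526.374  31.293 386.662] tilt err 0.02701620991832678 az 5.866667303907813 [ 0.38   0.141 -0.554  0.37  -0.39   1.739] 21.15
bar angle now 0.7641038705303408 head local -1.5918196684843533 -0.3562065316430104 19.066981105264464
roll -0.051344436508770276 slide [ 0.731  0.424 29.1  ] target TCP [541.609  33.051 361.916]
tool force [-0.527 -0.588  2.772] local [np.float64(-0.7137596927582651), np.float64(0.07488936177163903), np.float64(-2.7912620313212573)]
```

No contact so far, with the foot 20 mm in. Continuing down.

carry_out(slide=[[0.0007, 0.0004, 0.012], [0.0007, 0.0004, 0.024], [0.0007, 0.0004, 0.034], [0.0007, 0.0004, 0.034]], roll=[0, 0, 0, 0], claw=[0.0, 0.0, 0.0, 0.0])

```text
clock: 21.65
position: [544.1, 33.2, 357.1]
ee_rot: [0.878, 0.401, 0.246, 0.083]
contact_force: [-0.5, -0.2, -1.8]
gripper_width: 21.3
grasp_force: 62.3
```

```bash
cat > c.py <<'E'
from go import *
import sys
plan(float(sys.argv[1])-20,.765,(-1,0,206.5)); s=read_state();M=T_tool()[:3,:3];print('local force',[round(s['contact_force']@a,1) for a in (ex,ey,n)],'torque',s['wrist_torque']@n)
E
python3 c.py 12
```

```text
pos [544.085  33.207 357.12 ] tilt err 0.02599661270951374 az 5.833665390283766 [ 0.36   0.203 -0.581  0.442 -0.304  1.678] 21.65
bar angle now 0.7641628626718208 head local -0.8555578746592645 -0.24041134082282958 4.590303692876339
roll -0.04796443577752911 slide [ 0.508  0.242 12.609] target TCP [550.821  34.068 346.481]
local force [np.float64(-1.3), np.float64(-0.1), np.float64(-1.4)] torque 0.0142801366920637
```

carry_out(slide=[[0.0005, 0.0002, 0.005], [0.0005, 0.0002, 0.009], [0.0005, 0.0002, 0.012], [0.0005, 0.0002, 0.012]], roll=[0, 0, 0, 0], claw=[0.0, 0.0, 0.0, 0.0])

```text
clock: 22.15
position: [550.4, 34.2, 348.2]
ee_rot: [0.878, 0.401, 0.247, 0.083]
contact_force: [0.0, -1.1, -1.8]
gripper_width: 21.0
grasp_force: 62.3
```

```bash
python3 c.py 0
```

```text
pos [550.379  34.181 348.215] tilt err 0.02830195228760517 az 5.906334650374378 [ 0.351  0.222 -0.591  0.478 -0.272  1.647] 22.15
bar angle now 0.7640952386428481 head local 0.9114342333459364 0.2891801411258487 -6.2617527958285715
roll -0.05183900723133212 slide [-1.188 -0.628 13.706] target TCP [556.167  34.423 335.721]
local force [np.float64(-0.9), np.float64(-1.1), np.float64(-1.5)] torque 0.039837875623693154
```

carry_out(slide=[[-0.0005, -0.0003, 0.004], [-0.0005, -0.0003, 0.008], [-0.0005, -0.0003, 0.008]], roll=[0, 0, 0], claw=[0.0, 0.0, 0.0])

```text
clock: 22.52
position: [554.1, 34.6, 341.7]
ee_rot: [0.878, 0.401, 0.248, 0.083]
contact_force: [-2.8, 1.2, 2.6]
gripper_width: 21.0
grasp_force: 63.1
```

```bash
python3 c.py 0
```

```text
pos [554.134  34.566 341.726] tilt err 0.030127647747532505 az 5.964217815258976 [ 0.344  0.236 -0.602  0.512 -0.247  1.617] 22.525
bar angle now 0.7643190272710841 head local 1.4752795809721748 0.4384611859393466 -13.756606615950487
roll -0.0390168633303859 slide [-1.528 -0.803  6.194] target TCP [555.865  34.285 335.539]
local force [np.float64(-1.1), np.float64(1.5), np.float64(3.5)] torque 0.025640666490125773
```

carry_out(slide=[[-0.001, -0.0006, 0.003], [-0.001, -0.0006, 0.006], [-0.001, -0.0006, 0.007], [-0.001, -0.0006, 0.007]], roll=[0, 0, 0, 0], claw=[0.0, 0.0, 0.0, 0.0])

```text
clock: 23.02
position: [556.2, 34.9, 337.7]
ee_rot: [0.877, 0.401, 0.25, 0.084]
contact_force: [-14.2, 1.7, 17.8]
gripper_width: 21.4
grasp_force: 66.1
```

```bash
python3 c.py 0
```

```text
pos [556.181  34.855 337.705] tilt err 0.03418962379840776 az 6.017891945701233 [ 0.336  0.243 -0.616  0.553 -0.223  1.582] 23.025
bar angle now 0.7645560206390352 head local 2.1938117682178127 0.6457140361461733 -18.251212498274725
roll -0.02543814357420137 slide [-2.08  -1.084  1.67 ] target TCP [555.157  34.113 335.118]
local force [np.float64(-3.8), np.float64(3.0), np.float64(22.3)] torque -0.09852951848475401
```

carry_out(slide=[[0, 0, 0], [0, 0, 0], [0, 0, 0], [0, 0, 0], [0, 0, 0]], roll=[6, 12, 18, 24, 24], claw=[0.0, 0.0, 0.0, 0.0, 0.0])

```text
clock: 23.65
position: [556.8, 34.0, 337.8]
ee_rot: [0.942, 0.209, 0.262, 0.031]
contact_force: [-8.6, -2.8, 16.1]
gripper_width: 20.7
grasp_force: 65.5
```

```bash
python3 c.py 0
```

```text
pos [556.842  34.011 337.826] tilt err 0.033715595618781465 az 5.830176936844427 [ 0.334  0.243 -0.614  0.554 -0.224  1.162] 23.65
bar angle now 0.3441768020848441 head local 2.505176066716974 -0.24452671195196668 -18.431452312801504
roll -24.11139316173698 slide [-2.414 -1.493  1.485] target TCP [555.158  34.459 335.138]
local force [np.float64(-0.0), np.float64(-2.0), np.float64(18.3)] torque -0.057830527918283865
```

carry_out(slide=[[0, 0, 0], [0, 0, 0], [0, 0, 0], [0, 0, 0], [0, 0, 0], [0, 0, 0]], roll=[6, 12, 18, 24, 28, 28], claw=[0.0, 0.0, 0.0, 0.0, 0.0, 0.0])

```text
clock: 24.4
position: [556.9, 33.5, 337.9]
ee_rot: [0.964, -0.025, 0.261, -0.033]
contact_force: [-7.3, -3.8, 16.4]
gripper_width: 20.9
grasp_force: 65.4
```

```bash
python3 c.py 0; python3 -c "
from bench import *;print(read_state()['wrist_torque'])"
```

```text
pos [556.86   33.527 337.935] tilt err 0.032886645078766666 az 5.68350405903555 [ 0.333  0.243 -0.614  0.554 -0.226  0.674] 24.4
bar angle now -0.1445579996766756 head local 2.3495409013183277 -0.5163757974489377 -18.326939346804263
roll -52.11383460383501 slide [-2.837 -0.948  1.597] target TCP [555.25   34.738 335.207]
local force [np.float64(1.2), np.float64(-3.1), np.float64(18.0)] torque 0.04747154074377717
[-1.60908603  0.99660136 -0.77146677]
```

Run:
```python
from go import *
a=[]
p=get_image('side');c=p['img'][120:240,200:340];a.append(cv2.resize(c,(467,400),interpolation=cv2.INTER_CUBIC))
T=T_tool();p=get_image('wrist');a.append(cv2.resize(p['img'],(333,208)));a[1]=cv2.copyMakeBorder(a[1],0,192,0,0,cv2.BORDER_CONSTANT)
save({'img':np.hstack(a)},'crop3.png')
```

```text
(no output)
```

View pics/crop3.png

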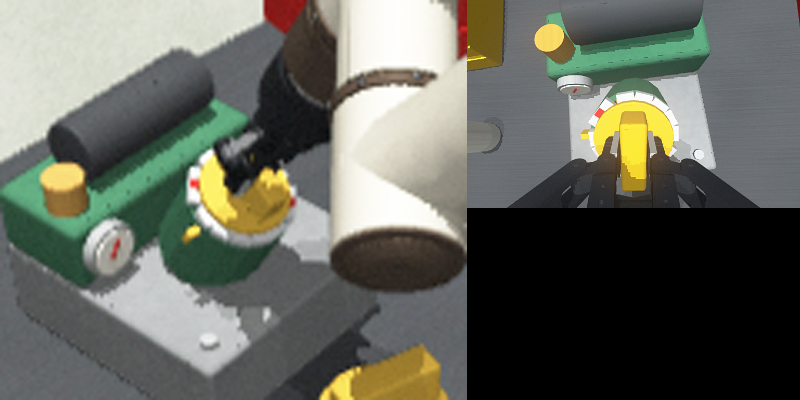

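carry_out(slide=[[0, 0, 0], [0, 0, 0], [0, 0, 0]], roll=[4, 7, 7], claw=[0.0, 0.0, 0.0])

```text
clock: 24.88
position: [557.1, 33.8, 338.2]
ee_rot: [0.962, -0.078, 0.259, -0.046]
contact_force: [-6.4, -7.9, 15.3]
gripper_width: 20.8
grasp_force: 88.8
```

```bash
python3 c.py 0
python3 - <<'E'
from go import *
for f,img in [('before',cv2.imread('pics/side0.png')[...,::-1].copy()),('now',None)]:
    p=get_image('side'); i=p['img'] if img is None else img
    hsv=cv2.cvtColor(i,cv2.COLOR_RGB2HSV);m=((hsv[...,0]>20)&(hsv[...,0]<35)&(hsv[...,1]>150)).astype(np.uint8)
    k,l,st,ce=cv2.connectedComponentsWithStats(m)
    for j in range(1,k):
        if 240<ce[j][0]<300 and 180<ce[j][1]<215 and st[j,4]<60:
            for dep in (15,25):
                o,d=ray(p,ce[j]);Q=C-n*dep;X=o+d*(((Q-o)@n)/(d@n))-Q;print(f,ce[j],st[j,4],np.hypot(X@ex,X@ey),np.arctan2(X@ey,X@ex))
E
```

```text
pos [557.118  33.822 338.153] tilt err 0.03224823292895234 az 5.503170160994106 [ 0.333  0.243 -0.614  0.559 -0.227  0.56 ] 24.875
bar angle now -0.25419038672688155 head local 2.6240543495795903 -0.4696601059554502 -18.275566912955437
roll -58.39530767975651 slide [-3.185 -0.63   1.64 ] target TCP [555.306  35.075 335.258]
local force [np.float64(1.1), np.float64(-7.3), np.float64(16.8)] torque 2.461977091192735
before [270.    197.154] 13 56.085285971900085 2.334911670434109
before [270.    197.154] 13 50.52653526534735 2.396120598114272
now [257.    189.462] 13 54.577827442844736 1.5726737980237007
now [257.    189.462] 13 48.52687939159797 1.530876557474684
```

carry_out(slide=[[0, 0, 0], [0, 0, -0.001], [0, 0, -0.001], [0, 0, -0.001], [0, 0, -0.001], [0, 0, -0.001], [0, 0, -0.001]], roll=[-3, -5, -5, -5, -5, -5, -5], claw=[0.0, 0.0, 0.03, 0.05, 0.06, 0.06, 0.06])

```text
clock: 25.85
position: [555.9, 34.6, 335.2]
ee_rot: [0.965, -0.041, 0.258, -0.038]
contact_force: [0.1, 0.4, -0.1]
gripper_width: 59.9
grasp_force: 0.0
```

carry_out(slide=[[0, 0, -0.015], [0, 0, -0.04], [0, 0, -0.08], [0, 0, -0.13], [0, 0, -0.13], [0, 0, -0.13]], roll=[0, 0, 0, 0, 0, 0], claw=[0.06, 0.06, 0.06, 0.06, 0.06, 0.06])

```text
clock: 26.6
position: [490.5, 27.6, 447.4]
ee_rot: [0.965, -0.041, 0.258, -0.038]
contact_force: [-0.4, 0.2, -0.8]
gripper_width: 59.8
grasp_force: 0.0
```

Run:
```python
from go import *
T=T_tool();p=get_image('wrist');P=cloud(p,T);hsv=cv2.cvtColor(p['img'],cv2.COLOR_RGB2HSV)
L=np.stack([(P-C)@ex,(P-C)@ey,(P-C)@n],-1)
m=(hsv[...,0]>20)&(hsv[...,0]<35)&(hsv[...,1]>120)&(p['z_map']>0)&(np.hypot(L[...,0],L[...,1])<44)
for lo,hi in [(3,18),(33,50)]:
    q=L[m&(L[...,2]>lo)&(L[...,2]<hi)];print(len(q),np.median(q,0),q.min(0),q.max(0),cv2.minAreaRect(q[:,:2].astype(np.float32)))
p=get_image('side');hsv=cv2.cvtColor(p['img'],cv2.COLOR_RGB2HSV);m=((hsv[...,0]>20)&(hsv[...,0]<35)&(hsv[...,1]>150)).astype(np.uint8)
k,l,st,ce=cv2.connectedComponentsWithStats(m)
print([c for c,s in zip(ce,st) if 240<c[0]<300 and 170<c[1]<215 and s[4]<60])
save({'img':cv2.resize(p['img'][80:240,180:400],(770,560),interpolation=cv2.INTER_CUBIC)},'crop4.png')
```

```text
4030 [ 3.384 -9.338 11.604] [-38.864 -40.644   8.585] [38.781 37.743 17.751] ((0.8837776184082031, -1.6174354553222656), (78.17688751220703, 76.26289367675781), 80.99848937988281)
2163 [ 2.59  -1.671 43.398] [-32.79  -16.233  33.033] [32.037 12.812 45.828] ((-0.5245285034179688, -1.3349895477294922), (21.953535079956055, 63.65147018432617), 81.76416015625)
[array([261. , 171.5]), array([284., 171.]), array([265., 176.]), array([272.5, 184. ]), array([256.714, 189.929])]
```

View pics/crop4.png

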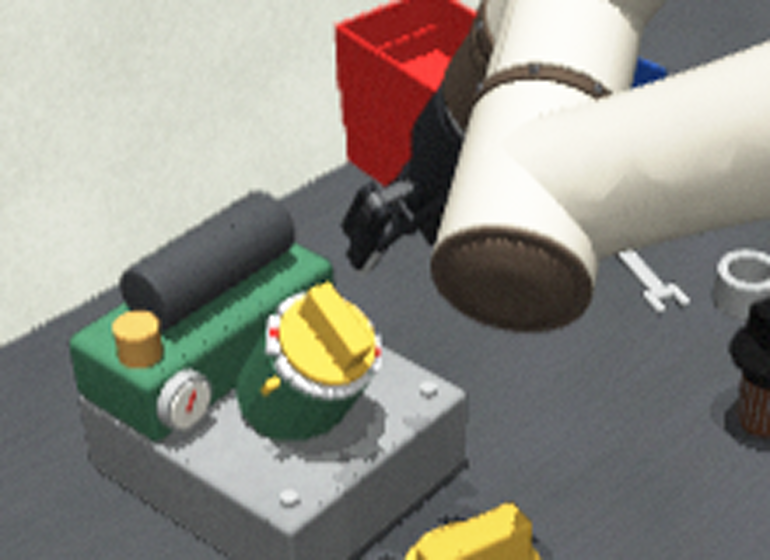

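The head sits about 2–3 mm off the collar and centred, the pointer (257,190) has stayed at the stop, and the gripper is clear. I'm handing it in.

```bash
python3 -c "
from bench import *;print(job_done())"
```

```text
the job is handed in; nothing more can be done
None
```

I fitted the fresh cartridge through the slots, pushed it home, turned it to the stop and released it, then handed the job in. The judge gave no verdict, but the last images show it locked, with the head about 2–3 mm off the collar and the gripper clear.

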